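# Turn the cup warmer up to its mark and start it

### The arm

A 7-joint arm with a two-finger parallel gripper is mounted at the origin on a cart in front of the work surface, level with it; the furniture and walls round the work are solid. World frame = base frame: x ahead of the robot, y to its left, z up, the work surface at z = 0. Lengths are in m, angles in rad, forces in N, time in s.
With the tool pointing down it reaches from about 0.425 to 0.875 m from the base axis. Payload 4.7 kg.
Tool frame: the origin (TCP) lies on the centre line of the jaws, within the pads' length; the fingertips stand 8 mm ahead of it and the grasp point (between the pads) lies 11 mm behind it; z points along the fingers, y is the direction in which the jaws open and shut (so a half turn about z gives the same grasp; the last joint's range is limited). The gripper opens to 87 mm and grips with 3 to 60 N. Pads are 19 mm wide; open, the fingers measure 117 mm over their backs; the gripper's body (75 mm by 190 mm) begins 51 mm behind the grasp point.
Start: joints at [-1.314, 0.321, -0.07, 1.45, 0.023, 1.371, -0.057], TCP at [0.156, 0.631, 0.231] pointing down, gripper open.
Joint ranges: [-2.86, 2.86], [-0.3, 2.09], [-1.38, 1.24], [0.06, 2.45], [-1.56, 4.7], [0.09, 2.05], [-2.69, 2.69]. Speed limits (rad/s): [2.57, 2.57, 3.14, 3.14, 3.14, 3.14, 3.14].

### API

Orientations are given as a rotation vector (axis times angle).
In Python, from bench import status, optics, order gives the robot as it stands.
- The arm moves only by the tool step_arm, never from a script. Its argument "rows" is a list of rows, each a list of 3 entries, a list of its own where there are three numbers: the turn, a rotation vector about the tool's x, y, z in degrees, then the shift along the tool's x, y, z in mm, then the finger opening in mm, from 0 to 87. A call has 1 to 12 rows; each row shifts and turns the pose as measured when the row begins, along the tool's axes as they then stand; what a row does not reach is not made up. A row lasts 1/12 s, in which the tool goes at most 41.7 mm and 7.16 degrees, less where a joint would pass 70% of its speed; a pose out of reach is approached as far as the arm can. A call is refused whole if a number of a shift passes 41.7 or a number of a turn 7.16, either way. A call with a gripper value outside its range is refused whole. The fingers move at their own pace and stop on an object; "grip_force" is the grip in N (left out, the last holds). Time passes only in rows, so rows that do not move let the fingers close. It gives the time, the measured TCP pose, the force and the opening at its end, in the units of the state.
- status.get_state(): the state, without advancing time (a new reading comes with each control period).
- optics.get_image(name): name is "scene" or "top" or "wrist"; returns a dict with "frame" (480x640x3 uint8, red, green, blue), "range_z" (480x640 float32, m along the optical axis (not along the pixel's ray), 0 where there is no reading), "K" (3x3 intrinsics, pixels), "R" (3x3) and "t" (3): a world point X has camera coordinates R X + t. Camera axes: x right, y down, z forward; pixel columns grow to the right and rows downward; lengths in m; the calibration is good to about 2 mm. The wrist camera is an equidistant fisheye: a pixel r from the principal point sees the ray r / f radians off the axis. A picture is of the moment at which its call begins.
- order.close_job(): hands the job in, once; it reports no verdict.
The state is a dict: "time": time; "joint_positions": joint angles; "qd": joint speeds; "joint_torque": joint torques, N m; "position": TCP position; "tool_rot": TCP orientation; "ft_force": force on the tool from outside, world axes, zero at the start; "torque": the same for the moment, N m; "grip_width": opening from 0.0 (shut) to 1.0 (fully open).
Only numpy, scipy, OpenCV 4.12 (cv2) and the standard library are available. Lean on these libraries where they do the work, as an engineer would, in place of code of your own. Each camera call takes 0.05 s, during which the arm holds its last target.

### The job

The cup of tea is on the electric cup warmer. With a fingertip resting lightly on the flat face of the big knurled dial, stroke the dial round clockwise (seen from above), without gripping it, until it clicks into the detent where its white pointer line faces the one long, broad mark on the housing; then, and not before, press the small round start button fully down and let it come up again. Leave the cup standing on its plate and do not disturb the other things about.

Things in the scene. Friction and masses are not known exactly. Their poses are not given: they have to be found in the camera images.
- warmer: Fixed grey box 126 (x) by 280 (y) by 46 mm high. Origin: centre of its underside; x points to its back, y to its left end, with the steel warming plate (104 mm) and the cup. On its right half is the dial (axis at x 0, y -45 mm), near the front right corner the start button. Five flat white marks ring the dial 40 degrees apart: four short thin ones, one long broad one straight behind its axis.
- long_mark (a point): Centre of the long broad white mark (13 by 5 mm, flat), 54.5 mm from the dial axis in the warmer's +x direction.
- dial_top (a point): Centre of the flat top of the dial, a dark disc 90 mm across, knurled at the edge, 11 mm proud of the housing, top 57 mm above the worktop. Axis upright. It is sprung: it sinks up to 8 mm (about 1 N to start, 5 N at 5 mm, 7 N at the bottom). Its face grips well: a finger bearing on it 30 mm from the axis with 4 to 6 N and moved along the circle takes it along by friction.
- pointer_end (a point): Outer end of the white pointer line on the dial's top face, 40.5 mm from its axis; it turns with the dial.
- dial (a joint): Angle of the dial, rad, growing clockwise from above. Detents every 0.698 rad (40 degrees): -1.396, -0.698, 0, 0.698, 1.396; at 0 the pointer faces the long mark. It starts one or two clicks short of 0. Leaving a detent takes about 0.05 N m; past half way it snaps into the next by itself when let go.
- start_top (a point): Centre of the top of the start button, a dark round push button 24 mm across in a low round grey collar on the warmer's top; a spring returns it. Pressed straight down it travels 6 mm, fully down at 5 N.
- start (a joint): How far the start button is pressed, m: 0 up, 0.006 fully down.
- tea_cup: Green and white cup, loose, 56 mm high, about 96 mm wide, its handle pointing roughly to the warmer's left end; stands upright on the warming plate, 48 mm above the worktop. Origin: centre of its underside, z up.
- katori_2: Bystander: empty steel bowl, 92 mm wide, 36 mm high, loose. Origin: centre of its underside.
- spice_jar_2: Bystander: small spice jar with black cap, 41 mm wide, 105 mm high, loose. Origin: centre of its underside.
- tumbler_b: Bystander: steel tumbler, 68 mm wide, 92 mm high, loose. Origin: centre of its underside.
- onion_a: Bystander: brown onion, 78 mm wide, 85 mm high, loose. Origin: centre of its underside.
- matchbox: Bystander: matchbox, 36 by 54 by 15 mm, loose. Origin: centre of its underside.
- teaspoon_a: Bystander: steel teaspoon lying on the worktop, 130 by 27 by 11 mm, loose. Origin: centre of its underside.
- plate_center (a point): Centre of the top of the round steel warming plate, 48 mm above the worktop, 83 mm from the warmer's origin along its +y.

How it is judged:
On the way, in this order (a step that is already met when the one before it is completed fails the run):
1. the dial rests in the detent at the long mark (value of joint dial between -0.12 and 0.12 rad and velocity of joint dial between -0.1 and 0.1 rad/s), for 0.2 s.
2. the start button is pressed down by the fingers (value of joint start above 0.0045 m and contact force between the fingers and start above 1 N), for 0.04 s.
At the end, for the whole second after the job is handed in: The dial rests within 0.12 rad (7 degrees) of the detent whose pointer faces the long mark, the start button has been pressed to 4.5 mm or more after that and is up again (under 1.5 mm), and the cup stands upright on the warming plate (within 30 mm of its centre, tilted under 0.1 rad) (value of joint dial between -0.12 and 0.12 rad and value of joint start below 0.0015 m and horizontal distance between tea_cup and plate_center below 0.03 m and angle between tea_cup's own z axis and vertical below 0.1 rad and z of tea_cup in the frame of warmer below 0.053 m and linear speed of tea_cup below 0.02 m/s); the robot touches nothing.
It fails at once if the start button is pressed while the dial is not at the long mark (value of joint start above 0.003 m and (value of joint dial above 0.2 rad or value of joint dial below -0.2 rad)).
It fails at once if the dial is pressed or squeezed with more than 35 N (contact force between the fingers and dial above 35 N).
It fails at once if the cup is lifted, shoved or tipped (distance of tea_cup from where it was at the start of the episode above 0.02 m or angle between tea_cup's own z axis and vertical above 0.25 rad).
It fails at once if a bystander is shoved or lifted (distance of any of katori_2, spice_jar_2, tumbler_b, onion_a, matchbox, teaspoon_a from where it was at the start of the episode above 0.03 m).
It also fails if it takes over 48 s, if anything falls off the work surface, if the arm or the gripper's body presses on something with over 40 N, if the wrist force passes 120 N, or if a joint passes its speed limit or range.

## Working session

There is one attempt and no reset: what is moved stays moved. The work goes in short steps, Python scripts to look and compute and a tool call to move; the robot and the scene stay as the last step left them, time stands still between calls to the robot, and variables do not carry over. Pictures are saved under pics/ and viewed, and the job is handed in when it is done.

Besides the shell and the picture viewer there is one more tool, called after ">>>" by a JSON object that holds its "api" and its "payload". step_arm: Moves the arm, as the interface text tells. Its arguments: {"type":"object","properties":{"rows":{"type":"array"},"grip_force":{"type":"number"}},"required":["rows"]}

```bash
mkdir -p pics; ls; python3 - <<'E'
from bench import status, optics
import cv2, numpy as np
print(status.get_state())
for n in ["scene","top","wrist"]:
    d=optics.get_image(n); cv2.imwrite(f"pics/{n}0.png",d["frame"][:,:,::-1]); np.savez(f"{n}0.npz",**d)
    print(n,d["K"].tolist(),d["R"].round(4).tolist(),d["t"].round(4).tolist())
E
```

```text
pics
{'time': 0.0, 'joint_positions': array([-1.31390646,  0.32182148, -0.07006352,  1.45165048,  0.02263279,
        1.37077   , -0.05688095]), 'qd': array([-7.64083983e-04,  9.83596878e-05,  1.37736593e-03,  5.47960271e-04,
        2.42367253e-04, -1.89940120e-03,  1.16657168e-03]), 'joint_torque': array([-1.00801510e-03, -4.91284096e+01, -4.04420765e-01, -3.12529814e+01,
       -6.38362113e-02,  4.38884867e-02,  1.79892204e-04]), 'position': array([0.15621425, 0.63041627, 0.22947462]), 'tool_rot': array([-3.80370829e-01, -3.11838723e+00,  2.92274150e-03]), 'ft_force': array([ 0.7744023 , -0.56623995,  0.87383754]), 'torque': array([0.00138346, 0.04036421, 0.01370292]), 'grip_width': 1.00153108303734}
scene [[557.3839455461826, 0.0, 319.69575914379845], [0.0, 557.3839455461826, 248.97319466206955], [0.0, 0.0, 1.0]] [[0.9542, 0.2985, -0.0209], [0.1066, -0.4045, -0.9083], [-0.2796, 0.8645, -0.4178]] [-0.5496, -0.0349, 1.5068]
top [[563.2401776200036, 0.0, 313.0934400890884], [0.0, 563.2401776200036, 241.59656834255824], [0.0, 0.0, 1.0]] [[0.0086, -0.9999, -0.0115], [-0.9909, -0.007, -0.1347], [0.1346, 0.0126, -0.9908]] [-0.0299, 0.5809, 1.2895]
wrist [[371.64829954431775, 0.0, 319.5269087441604], [0.0, 371.64829954431775, 228.03642526982114], [0.0, 0.0, 1.0]] [[0.2397, 0.9708, -0.001], [0.9316, -0.2297, 0.2815], [0.2731, -0.0684, -0.9595]] [-0.6495, -0.0348, 0.3902]
```

View pics/scene0.png

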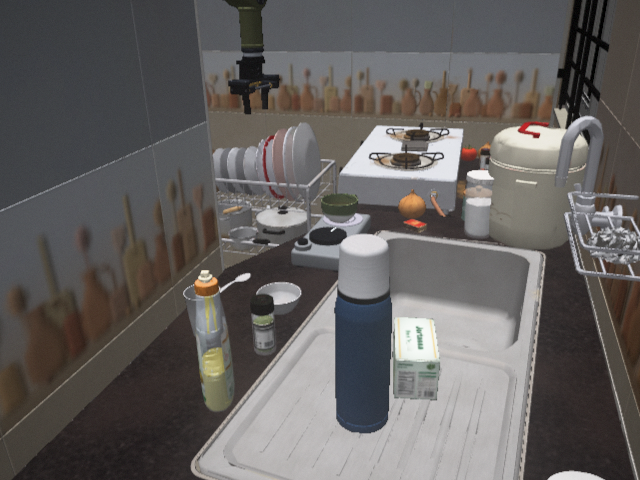

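View pics/top0.png

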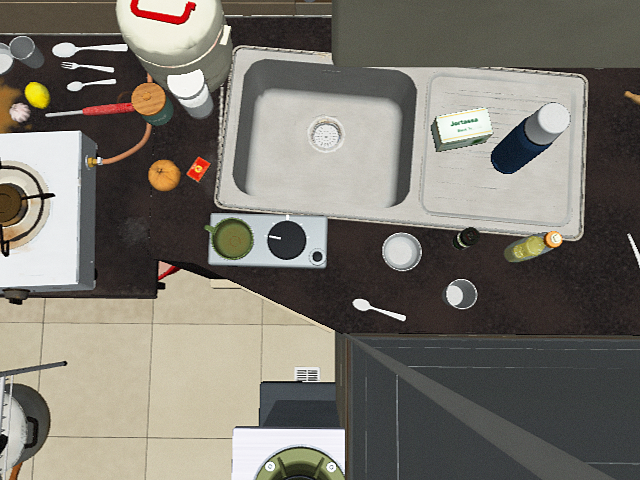

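View pics/wrist0.png

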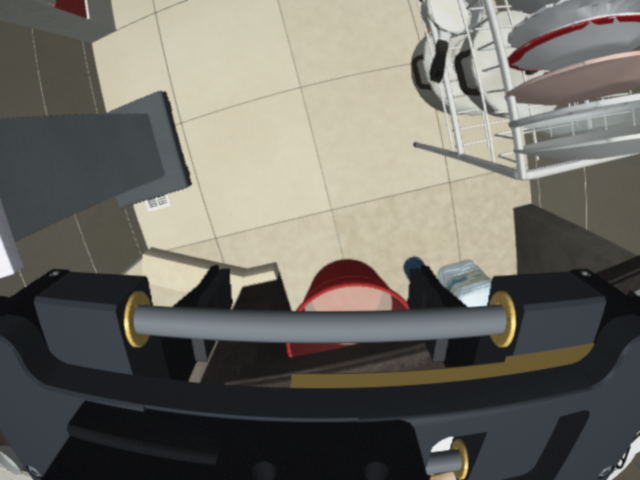

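Top view: warmer spans columns 208–327, rows 213–268, with the dial near (287,240) and the start button near (318,257). The pointer faces left, towards the cup. I'll enlarge that area.

```bash
python3 - <<'E'
import cv2
a=cv2.imread("pics/top0.png")[200:280,200:335]; cv2.imwrite("pics/topc.png",cv2.resize(a,None,fx=5.9,fy=5.9,interpolation=cv2.INTER_CUBIC))
a=cv2.imread("pics/scene0.png")[185:275,285:375]; cv2.imwrite("pics/scc.png",cv2.resize(a,None,fx=6.5,fy=6.5,interpolation=cv2.INTER_CUBIC))
E
```

```text
(no output)
```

View pics/topc.png

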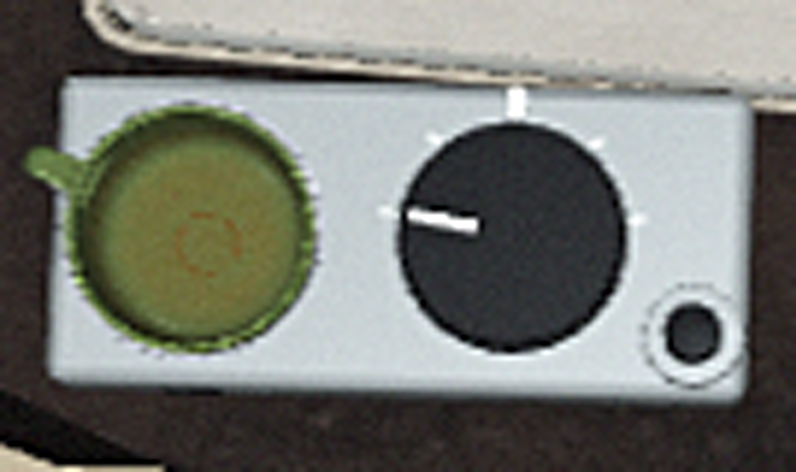

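View pics/scc.png

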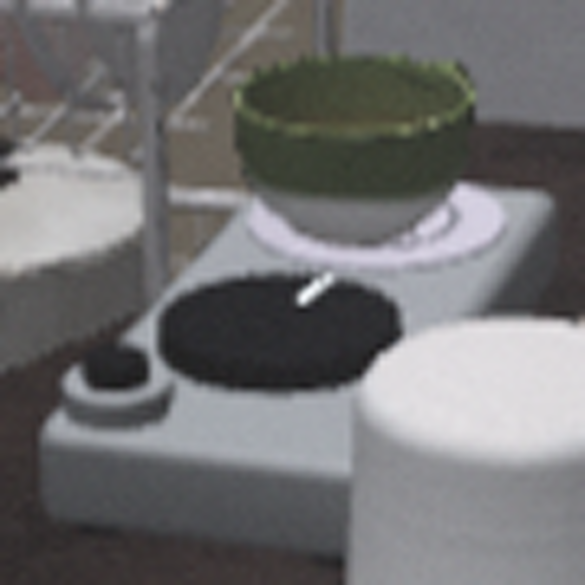

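Pointer is two clicks (80°) anticlockwise of the long mark. Now the positions.

```bash
cat > h.py <<'E'
import numpy as np
def ray(d,u,v):
    K,R,t=d["K"],d["R"],d["t"]; r=R.T@np.linalg.inv(K)@np.array([u,v,1.]); return -R.T@t, r
def atz(d,u,v,z):
    o,r=ray(d,u,v); return o+r*(z-o[2])/r[2]
def dep(d,u,v):
    o,r=ray(d,u,v); z=np.median(d["range_z"][int(round(v))-1:int(round(v))+2,int(round(u))-1:int(round(u))+2]); return o+r*z
def tri(d1,p1,d2,p2):
    o1,r1=ray(d1,*p1);o2,r2=ray(d2,*p2)
    s=np.linalg.lstsq(np.c_[r1,-r2],o2-o1,rcond=None)[0]; a=o1+r1*s[0];b=o2+r2*s[1]; return (a+b)/2,np.linalg.norm(a-b)
E
python3 - <<'E'
from h import *
np.set_printoptions(precision=4,suppress=True)
T=np.load("top0.npz");S=np.load("scene0.npz")
c=lambda x,y:(200+(x+.5)/5.9-.5,200+(y+.5)/5.9-.5)
s=lambda x,y:(285+(x+.5)/6.5-.5,185+(y+.5)/6.5-.5)
for n,a,b,z in [("dial",(512,236),(280,324),.057),("btn",(692,333),(117,365),.055),("ptr out",(409,214),(328,276),.057),("cup c",(192,228),(355,95),.104)]:
    print(n,"tri",*tri(T,c(*a),S,s(*b)),"top depth",dep(T,*c(*a)),"sc depth",dep(S,*s(*b)),"atz",atz(T,*c(*a),z))
for n,a,z in [("long",(517,103),.046),("m1",(388,211),.046),("m5",(637,219),.046),("TL",(63,80),.046),("TR",(750,98),.046),("BR",(745,398),.046),("BL",(50,380),.046)]:
    print(n,atz(T,*c(*a),z),dep(T,*c(*a)))
for n,p in [("katori",(402,251)),("jar",(467,238)),("onion",(164,175)),("match",(199,169)),("tumb",(460,293)),("spoon",(378,309)),("tap?",(300,214))]: print(n,dep(T,*p))
E
```

```text
dial tri [0.5846 0.0374 0.0522] 0.0020376661079781395 top depth [0.5829 0.0367 0.0577] sc depth [0.5885 0.028  0.0568] atz [0.583  0.0368 0.057 ]
btn tri [ 0.5453 -0.0343  0.0618] 0.0017961420050947165 top depth [ 0.5439 -0.0347  0.0672] sc depth [ 0.5503 -0.0457  0.0674] atz [ 0.5452 -0.0346  0.055 ]
ptr out tri [0.5921 0.0779 0.0563] 0.0012076284649375822 top depth [0.5916 0.0777 0.0563] sc depth [0.5931 0.0768 0.0569] atz [0.5915 0.0776 0.057 ]
cup c tri [0.5804 0.1569 0.1009] 0.002722110048711376 top depth [0.5856 0.1638 0.0546] sc depth [0.57   0.199  0.0857] atz [0.5787 0.156  0.104 ]
long [0.6383 0.0362 0.046 ] [0.6385 0.0363 0.0449]
m1 [0.5942 0.087  0.046 ] [0.5942 0.087  0.0462]
m5 [ 0.5917 -0.0123  0.046 ] [ 0.5917 -0.0123  0.0461]
TL [0.6464 0.2187 0.046 ] [ 0.6551  0.2279 -0.0005]
TR [ 0.6409 -0.057   0.046 ] [ 0.6485 -0.0575  0.0044]
BR [ 0.5205 -0.0557  0.046 ] [ 0.5243 -0.0561  0.0035]
BL [0.5256 0.2198 0.046 ] [0.5299 0.2289 0.0004]
katori [ 0.5645 -0.2395  0.0038]
jar [ 0.5827 -0.3701  0.1053]
onion [0.733  0.3266 0.0672]
match [0.7621 0.2563 0.0145]
tumb [ 0.4647 -0.3767  0.0024]
spoon [ 0.425  -0.1801  0.0103]
tap? [0.6537 0.0077 0.0032]
```

```bash
cat > go.py <<'E'
import sys,numpy as np
from scipy.spatial.transform import Rotation as Ro
from bench import status
np.set_printoptions(precision=4,suppress=True)
def go(p,az):
    s=status.get_state(); R=Ro.from_rotvec(s["tool_rot"]); a=np.radians(az)
    x=np.array([np.cos(a),np.sin(a),0]);z=np.array([0,0,-1.]);G=Ro.from_matrix(np.c_[x,np.cross(z,x),z])
    M=R.as_matrix()
    print("t",s["time"],"pos",s["position"],"xaz",np.degrees(np.arctan2(M[1,0],M[0,0])),"tilt z",M[:,2],"F",s["ft_force"],"q",s["joint_positions"],"w",s["grip_width"])
    if p is not None: print("shift mm",R.inv().apply(np.array(p)-s["position"])*1000)
    print("turn deg",np.degrees((R.inv()*G).as_rotvec()))
if __name__=="__main__":
    v=[float(i) for i in sys.argv[1:]]; go(v[:3],v[3])
E
python3 go.py .611 .026 .16 160
```

```text
t 0.15 pos [0.1562 0.6305 0.2297] xaz 166.09035582530404 tilt z [-0.0003 -0.0015 -1.    ] F [ 0.022   0.6074 -0.2511] q [-1.3139  0.3217 -0.0701  1.4514  0.0226  1.3708 -0.0569] w 0.9984492194504213
shift mm [-586.7697 -477.3519   70.4908]
turn deg [-0.0867  0.0106  6.0904]
```

>>> {"api": "step_arm", "payload": {"rows": [[[0, 0, 0], [-31, -25.2, 0], 0], [[0, 0, 0], [-31, -25.2, 0], 0], [[0, 0, 0], [-31, -25.2, 0], 0], [[0, 0, 0], [-31, -25.2, 0], 0], [[0, 0, 0], [-31, -25.2, 0], 0], [[0, 0, 0], [-31, -25.2, 0], 0], [[0, 0, 0], [-31, -25.2, 0], 0], [[0, 0, 0], [-31, -25.2, 0], 0], [[0, 0, 0], [-31, -25.2, 0], 0], [[0, 0, 0], [-31, -25.2, 0], 0]], "grip_force": 10}}

```text
time: 0.98
position: [0.3962, 0.3069, 0.223]
tool_rot: [-0.345, -3.114, 0.005]
ft_force: [-0.2, 1.0, -0.3]
grip_width: 0.328
```

```bash
python3 go.py .611 .026 .16 160
```

```text
t 0.9833 pos [0.3962 0.3069 0.223 ] xaz 167.33769643813943 tilt z [-0.0091 -0.0024 -1.    ] F [-0.1925  1.0278 -0.2793] q [-0.905   0.0113  0.1979  1.8232 -0.0065  1.3158  0.6444] w 0.32780640922911564
shift mm [-271.7088 -226.7307   61.7044]
turn deg [-0.2788 -0.4628  7.3387]
```

>>> {"api": "step_arm", "payload": {"rows": [[[0, 0, 1], [-31, -25, 2], 0], [[0, 0, 1], [-31, -25, 2], 0], [[0, 0, 1], [-31, -25, 4], 0], [[0, 0, 1], [-31, -25, 5], 0], [[0, 0, 1], [-31, -25, 5], 0], [[0, 0, 1], [-31, -25, 5], 0], [[0, 0, 1], [-30, -25, 5], 0], [[0, 0, 0], [-20, -20, 5], 0], [[0, 0, 0], [0, 0, 0], 0], [[0, 0, 0], [0, 0, 0], 0]]}}

```text
time: 1.82
position: [0.5759, 0.0299, 0.1875]
tool_rot: [-0.567, -3.085, 0.01]
ft_force: [0.2, 0.5, 0.1]
grip_width: 0.005
```

```bash
python3 go.py .611 .026 .10 160
```

```text
t 1.8167 pos [0.5759 0.0299 0.1875] xaz 159.15811180703196 tilt z [-0.0056 -0.0056 -1.    ] F [0.1568 0.5489 0.0792] q [-0.5378  0.2056  0.4993  1.7091 -0.0973  1.2586  1.1902] w 0.005073731213896193
shift mm [-34.5275   9.448   87.2741]
turn deg [-0.4144 -0.1861 -0.8412]
```

>>> {"api": "step_arm", "payload": {"rows": [[[0, 0, 0], [-10, 3, 22], 0], [[0, 0, 0], [-10, 3, 22], 0], [[0, 0, 0], [-9, 2, 25], 0], [[-0.4, -0.2, -0.8], [-5, 1, 20], 0], [[0, 0, 0], [0, 0, 6], 0], [[0, 0, 0], [0, 0, 0], 0]]}}

```text
time: 2.32
position: [0.6109, 0.0328, 0.0902]
tool_rot: [0.536, 3.095, 0.008]
ft_force: [0.1, 0.8, 0.0]
grip_width: 0.006
```

```bash
python3 go.py .611 .026 .068 160
python3 - <<'E'
from bench import optics
import cv2
for n in ["top","scene","wrist"]:
    f=optics.get_image(n)["frame"][:,:,::-1]
    if n=="top": f=cv2.resize(f[190:290,200:335],None,fx=5.9,fy=5.9,interpolation=2)
    if n=="scene": f=cv2.resize(f[150:275,275:400],None,fx=4.8,fy=4.8,interpolation=2)
    cv2.imwrite(f"pics/{n}1.png",f)
E
```

```text
t 2.3167 pos [0.6109 0.0328 0.0902] xaz 160.33782736880502 tilt z [ 0.0017  0.0051 -1.    ] F [0.0842 0.8488 0.0311] q [-0.4859  0.3665  0.4765  1.7296 -0.1923  1.089   1.2804] w 0.005623396564819978
shift mm [-2.3216 -6.4615 22.149 ]
turn deg [ 0.3084 -0.0069  0.3378]
```

View pics/scene1.png

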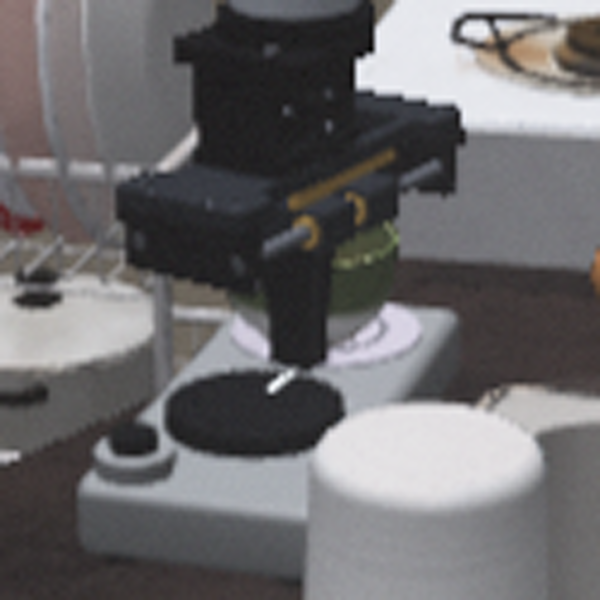

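View pics/wrist1.png

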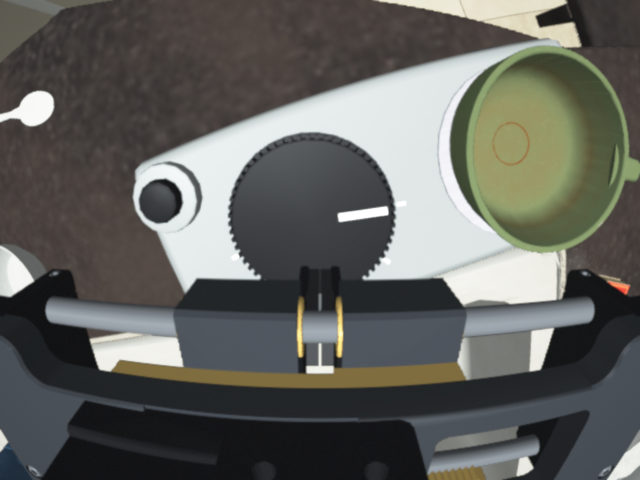

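The wrist view shows the button at (160,202), the dial centred near (312,212), and the pointer running to (388,210) towards the cup. I'll cross-check button and pointer against the earlier measurements, then descend.

>>> {"api": "step_arm", "payload": {"rows": [[[0.3, 0, 0], [-2, -6.5, 10], 0], [[0, 0, 0], [0, 0, 7], 0], [[0, 0, 0], [0, 0, 0], 0]]}}

```text
time: 2.72
position: [0.6144, 0.0261, 0.0788]
tool_rot: [0.533, 3.085, 0.006]
ft_force: [-0.5, -0.1, 0.4]
grip_width: 0.007
```

```bash
python3 go.py .611 .026 .061 160
python3 - <<'E'
from bench import optics
import cv2,numpy as np
d=optics.get_image("wrist"); cv2.imwrite("pics/wrist2.png",d["frame"][:,:,::-1]); np.savez("wrist2.npz",**d)
E
```

```text
t 2.7167 pos [0.6144 0.0261 0.0788] xaz 160.38851612373392 tilt z [ 0.0109  0.0022 -0.9999] F [-0.5463 -0.1232  0.4395] q [-0.4764  0.3794  0.4768  1.7393 -0.1983  1.0591  1.2957] w 0.006775615533352438
shift mm [ 3.3669 -1.3415 17.7284]
turn deg [0.3293 0.5467 0.3901]
```

View pics/wrist2.png

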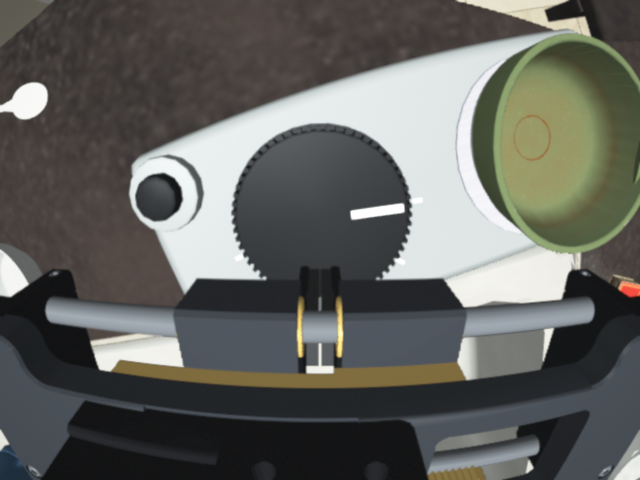

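```bash
cat >> h.py <<'E'
def fish(d,u,v,z):
    K,R,t=d["K"],d["R"],d["t"]; m=np.array([u-K[0,2],v-K[1,2]]); r=np.linalg.norm(m); th=r/K[0,0]
    c=np.r_[m/r*np.sin(th),np.cos(th)]; o=-R.T@t; w=R.T@c; return o+w*(z-o[2])/w[2]
E
python3 - <<'E'
from h import *
d=np.load("wrist2.npz")
for n,u,v,z in [("btn",159,197,.067),("ptr",404,209,.057),("ptr in",352,215,.057),("rimL",236,210,.057),("rimR",410,210,.057),("rimT",320,126,.057)]: print(n,fish(d,u,v,z).round(4))
E
```

```text
btn [ 0.5471 -0.0317  0.067 ]
ptr [0.5956 0.0776 0.057 ]
ptr in [0.5898 0.0521 0.057 ]
rimL [ 0.5681 -0.0007  0.057 ]
rimR [0.5971 0.0804 0.057 ]
rimT [0.5441 0.0518 0.057 ]
```

>>> {"api": "step_arm", "payload": {"rows": [[[0.3, 0.5, 0.4], [2.5, -1, 8], 0], [[0, 0, 0], [0, 0, 5], 0], [[0, 0, 0], [0, 0, 2], 0], [[0, 0, 0], [0, 0, 0], 0]]}}

```text
time: 3.1
position: [0.6129, 0.0254, 0.0641]
tool_rot: [0.548, 3.09, 0.001]
ft_force: [0.5, 1.2, 1.2]
grip_width: 0.007
```

```bash
python3 go.py .6122 .0267 .061 160
```

```text
t 3.1 pos [0.6129 0.0254 0.0641] xaz 159.88778146282726 tilt z [ 0.0032  0.0002 -1.    ] F [0.4968 1.2129 1.213 ] q [-0.4726  0.3991  0.4741  1.7473 -0.2071  1.0416  1.2938] w 0.006960570487638575
shift mm [1.1112 0.9553 3.0792]
turn deg [ 0.0722  0.168  -0.1121]
```

>>> {"api": "step_arm", "payload": {"rows": [[[0, 0.1, 0], [0, 0, 2], 0], [[0, 0, 0], [0, 0, 2], 0], [[0, 0, 0], [0, 0, 0.5], 0]]}}

```text
time: 3.35
position: [0.613, 0.0254, 0.0603]
tool_rot: [0.548, 3.092, 0.002]
ft_force: [-1.7, 0.5, 5.1]
grip_width: 0.002
```

```bash
python3 go.py .6122 .0267 .060 160
```

```text
t 3.35 pos [0.613  0.0254 0.0603] xaz 159.88820707415618 tilt z [ 0.0011  0.0012 -1.    ] F [-1.7364  0.4797  5.1156] q [-0.47    0.4052  0.4724  1.7477 -0.2112  1.0377  1.2972] w 0.0021925708092763972
shift mm [1.2295 0.9285 0.3221]
turn deg [ 0.0874  0.0353 -0.1118]
```

>>> {"api": "step_arm", "payload": {"rows": [[[0, 0, 6], [0.2, -3.3, 0], 0], [[0, 0, 6], [0.2, -3.3, 0], 0], [[0, 0, 6], [0.2, -3.3, 0], 0], [[0, 0, 6], [0.2, -3.3, 0], 0]]}}

```text
time: 3.68
position: [0.6096, 0.0186, 0.0628]
tool_rot: [1.197, 2.898, 0.016]
ft_force: [1.0, 1.2, 2.4]
grip_width: 0.01
```

```bash
cat > orb.py <<'E'
from go import *
s=status.get_state();p=s["position"]-[.584,.037,0];go(None,0)
print("r",np.hypot(*p[:2]),"az",np.degrees(np.arctan2(p[1],p[0])))
E
python3 orb.py
```

```text
t 3.6833 pos [0.6096 0.0186 0.0628] xaz 135.10959905629903 tilt z [ 0.0092  0.0073 -0.9999] F [1.0486 1.1673 2.4449] q [-0.5255  0.4022  0.5556  1.7653 -0.2511  1.0341  0.9093] w 0.009539277676864662
turn deg [  0.4181  -0.7524 135.1081]
r 0.03159080065968825 az -35.726129958515024
```

>>> {"api": "step_arm", "payload": {"rows": [[[0.4, -0.5, 0], [0, 0, 2.5], 0], [[0, 0, 4], [0.5, -4.5, 1], 0], [[0, 0, 4], [0.5, -4.5, 1], 0], [[0, 0, 4], [0.5, -4.5, 0.7], 0]]}}

```text
time: 4.02
position: [0.6049, 0.0141, 0.0608]
tool_rot: [1.484, 2.743, 0.015]
ft_force: [0.9, 0.0, 4.5]
grip_width: 0.005
```

```bash
python3 orb.py; python3 - <<'E'
from bench import optics
import cv2
cv2.imwrite("pics/wrist3.png",optics.get_image("wrist")["frame"][:,:,::-1])
E
```

```text
t 4.0167 pos [0.6049 0.0141 0.0608] xaz 123.15793539124881 tilt z [ 0.0247 -0.0023 -0.9997] F [0.9237 0.0369 4.4703] q [-0.5675  0.3919  0.6015  1.7945 -0.2554  1.0084  0.7096] w 0.0054388339088368666
turn deg [  1.6008  -0.6801 123.1591]
r 0.031005829152425144 az -47.600917845809086
```

View pics/wrist3.png

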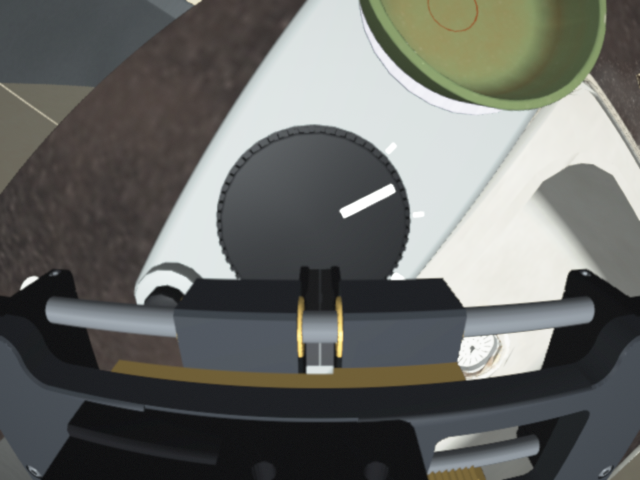

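>>> {"api": "step_arm", "payload": {"rows": [[[0.6, 0.5, 4], [0.5, -4.5, 1], 0], [[0.5, 0.4, 4], [0.5, -4.5, 0.7], 0], [[0, 0, 4], [0.5, -4.5, 0.7], 0], [[0, 0, 4], [0.5, -4.5, 0.7], 0]]}}

```text
time: 4.4
position: [0.5927, 0.0084, 0.0606]
tool_rot: [1.857, 2.525, 0.011]
ft_force: [2.2, 1.2, 5.2]
grip_width: 0.008
```

```bash
cat >> orb.py <<'E'
M=Ro.from_rotvec(s["tool_rot"]).as_matrix(); print("level turn:"); go(None,np.degrees(np.arctan2(M[1,0],M[0,0])))
E
python3 orb.py; python3 - <<'E'
from bench import optics
import cv2
cv2.imwrite("pics/wrist4.png",optics.get_image("wrist")["frame"][:,:,::-1])
E
```

```text
t 4.4 pos [0.5927 0.0084 0.0606] xaz 107.34267598736886 tilt z [ 0.01    0.0015 -0.9999] F [2.1636 1.2346 5.1679] q [-0.6057  0.3887  0.6583  1.8139 -0.2772  1.0216  0.4632] w 0.008273227804781236
turn deg [  0.4773  -0.4722 107.3421]
r 0.029870435568641225 az -73.10580089017817
level turn:
t 4.4 pos [0.5927 0.0084 0.0606] xaz 107.34267598736886 tilt z [ 0.01    0.0015 -0.9999] F [2.1636 1.2346 5.1679] q [-0.6057  0.3887  0.6583  1.8139 -0.2772  1.0216  0.4632] w 0.008273227804781236
turn deg [0.5704 0.0901 0.0004]
```

View pics/wrist4.png

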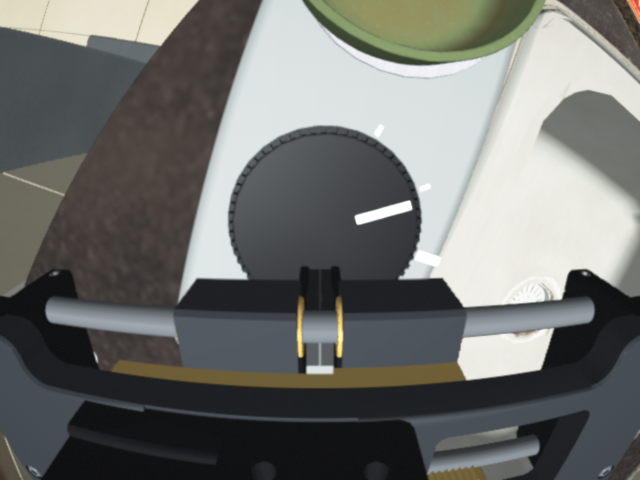

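>>> {"api": "step_arm", "payload": {"rows": [[[0.3, 0, 4.5], [0.2, -4.8, 0.7], 0], [[0.3, 0.1, 4.5], [0.2, -4.8, 0.7], 0], [[0, 0, 4.5], [0.2, -4.8, 0.7], 0], [[0, 0, 4.5], [0.2, -4.8, 0.7], 0]]}}

```text
time: 4.78
position: [0.5792, 0.0084, 0.0605]
tool_rot: [2.225, 2.209, 0.015]
ft_force: [1.1, 1.1, 5.4]
grip_width: 0.006
```

```bash
python3 orb.py; python3 - <<'E'
from bench import optics
import cv2
cv2.imwrite("pics/wrist5.png",optics.get_image("wrist")["frame"][:,:,::-1])
E
```

```text
t 4.7833 pos [0.5792 0.0084 0.0605] xaz 89.59925876548115 tilt z [ 0.0111  0.0022 -0.9999] F [1.1399 1.1289 5.4057] q [-0.6687  0.3733  0.7246  1.8502 -0.2916  1.0142  0.1681] w 0.006336487126221404
turn deg [ 0.3959 -0.5979 89.5975]
r 0.029007021357982884 az -99.51024641197364
level turn:
t 4.7833 pos [0.5792 0.0084 0.0605] xaz 89.59925876548115 tilt z [ 0.0111  0.0022 -0.9999] F [1.1399 1.1289 5.4057] q [-0.6687  0.3733  0.7246  1.8502 -0.2916  1.0142  0.1681] w 0.006336487126221404
turn deg [ 0.6328 -0.131  -0.0007]
```

View pics/wrist5.png

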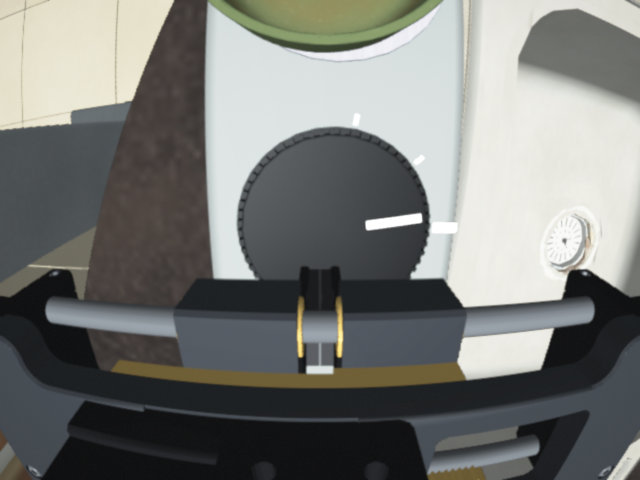

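Pointer is about 7° short of the long mark, well past half way. One more small stroke, then I lift to let it snap in.

>>> {"api": "step_arm", "payload": {"rows": [[[0.3, 0, 3], [0, -3.5, 0.5], 0], [[0, 0, 0], [0, 0, -6], 0], [[0, 0, 0], [0, 0, -10], 0], [[0, 0, 0], [0, 0, -20], 0], [[0, 0, 0], [0, 0, -15], 0], [[0, 0, 0], [0, 0, 0], 0]]}}

```text
time: 5.33
position: [0.5724, 0.0085, 0.1117]
tool_rot: [2.264, 2.177, -0.005]
ft_force: [0.4, -0.5, 0.0]
grip_width: 0.006
```

```bash
python3 go.py .546 -.0335 .095 90; python3 - <<'E'
from bench import optics
import cv2,numpy as np
d=optics.get_image("wrist");np.savez("wrist6.npz",**d)
cv2.imwrite("pics/wrist6.png",d["frame"][:,:,::-1])
E
```

```text
t 5.3333 pos [0.5724 0.0085 0.1117] xaz 87.76149834794788 tilt z [-0.0019 -0.0022 -1.    ] F [ 0.4296 -0.4608  0.0471] q [-0.7114  0.3045  0.7612  1.8131 -0.2297  1.1172  0.0898] w 0.00621258157000385
shift mm [-42.9233 -24.6978  16.8556]
turn deg [-0.1065  0.1296 -2.2386]
```

View pics/wrist6.png

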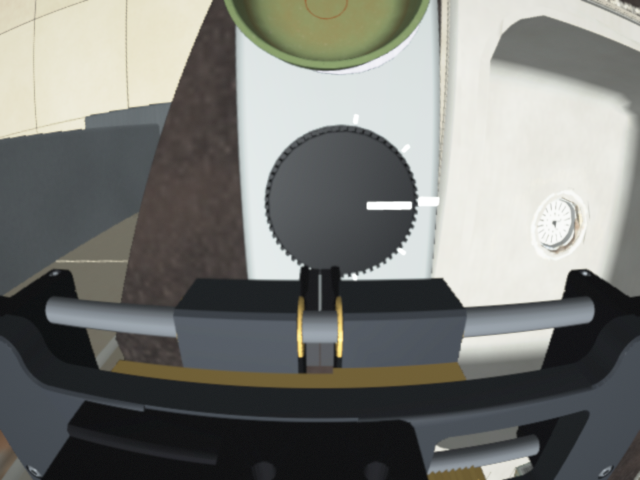

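Pointer runs (367,206)–(411,205) and the long mark is at (428,201). I'll put a number on the alignment in world coordinates and from the top camera.

```bash
python3 - <<'E'
from h import *
from bench import optics
import cv2
d=np.load("wrist6.npz")
a=fish(d,367,206,.057);b=fish(d,411,205.2,.057);m=fish(d,428,201.5,.046)
L=fish(d,266,203,.057);R=fish(d,416,203,.057);T=fish(d,341,126,.057)
print(a,b,m,L,R,T,np.degrees(np.arctan2(b[1]-a[1],b[0]-a[0])))
f=optics.get_image("top")["frame"][:,:,::-1]
cv2.imwrite("pics/top6.png",cv2.resize(f[190:290,200:335],None,fx=5.9,fy=5.9,interpolation=2))
f=optics.get_image("scene")["frame"][:,:,::-1]
cv2.imwrite("pics/scene6.png",cv2.resize(f[150:275,275:400],None,fx=4.8,fy=4.8,interpolation=2))
E
```

```text
[0.60123076 0.03674953 0.057     ] [0.62745084 0.03642973 0.057     ] [0.64115364 0.03588889 0.046     ] [0.54290793 0.04077765 0.057     ] [0.63048    0.03767337 0.057     ] [0.58743695 0.08302248 0.057     ] -0.6987839680051127
```

View pics/top6.png

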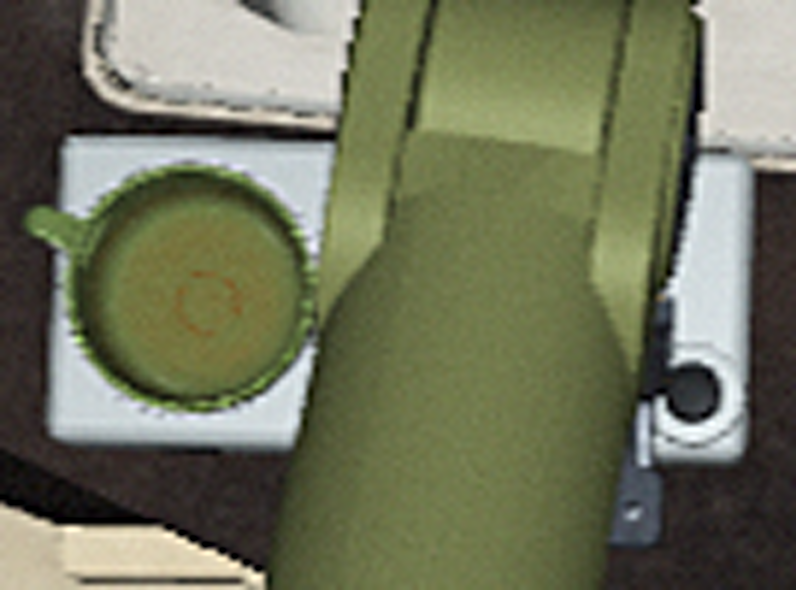

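View pics/scene6.png

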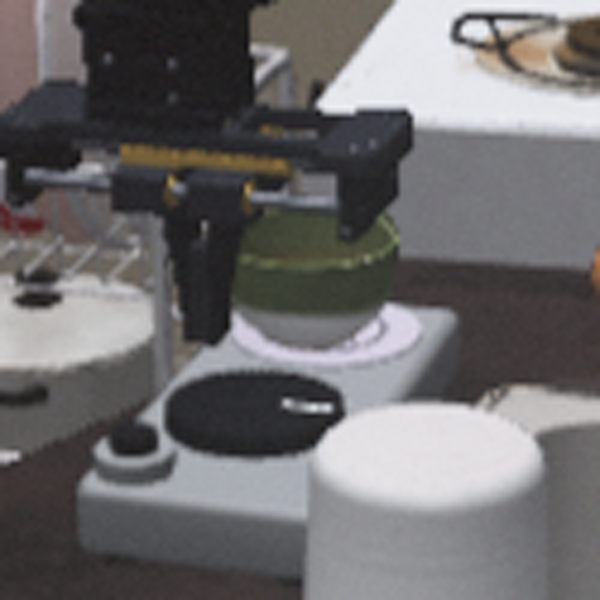

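The pointer direction is −0.7° and the warmer's x axis is about −1°, so it sits in the detent at the mark. Cup is unmoved. Next is the button.

>>> {"api": "step_arm", "payload": {"rows": [[[0, 0, 0], [-16, -9, 0], 0], [[0, 0, 0], [-16, -9, 0], 0], [[0, 0, 0], [-10, -6, 5], 0], [[0, 0, 0], [-3, -3, 5], 0], [[0, 0, 0], [0, 0, 0], 0]]}}

```text
time: 5.9
position: [0.5354, -0.0402, 0.094]
tool_rot: [-2.26, -2.173, 0.02]
ft_force: [-0.2, 0.2, 0.2]
grip_width: 0.007
```

```bash
python3 go.py .5455 -.0338 .078 88
```

```text
t 5.9 pos [ 0.5354 -0.0402  0.094 ] xaz 87.75609057165079 tilt z [-0.0134 -0.0045 -0.9999] F [-0.2293  0.1942  0.2257] q [-0.6747  0.2553  0.7906  1.906  -0.1988  1.0755  0.1579] w 0.0067610230946467415
shift mm [ 6.9143 10.0359 15.8173]
turn deg [-0.7593  0.2846 -0.2458]
```

>>> {"api": "step_arm", "payload": {"rows": [[[-0.7, 0.3, 0], [6, 9, 0], 0], [[0, 0, 0], [0, 0, 3], 0], [[0, 0, 0], [0, 0, 0], 0]]}}

```text
time: 6.15
position: [0.5448, -0.0343, 0.0897]
tool_rot: [-2.265, -2.175, -0.001]
ft_force: [-0.2, -0.9, -0.0]
grip_width: 0.003
```

```bash
python3 go.py .5455 -.0338 .078 88; python3 - <<'E'
from bench import optics
import cv2
f=optics.get_image("scene")["frame"][:,:,::-1]
cv2.imwrite("pics/scene7.png",cv2.resize(f[150:275,275:400],None,fx=4.8,fy=4.8,interpolation=2))
E
```

```text
t 6.15 pos [ 0.5448 -0.0343  0.0897] xaz 87.67441270084015 tilt z [-0.0006  0.0016 -1.    ] F [-0.1623 -0.8957 -0.0144] q [-0.6699  0.2718  0.7823  1.8989 -0.2206  1.0588  0.1627] w 0.0025648209172164007
shift mm [ 0.5015  0.6841 11.6613]
turn deg [-0.0386 -0.0896 -0.3256]
```

View pics/scene7.png

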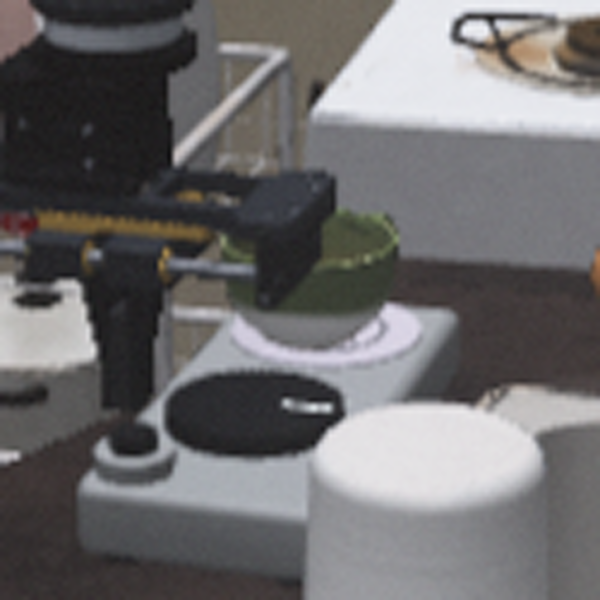

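>>> {"api": "step_arm", "payload": {"rows": [[[0, 0, 0], [0.5, 0.7, 8], 0], [[0, 0, 0], [0, 0, 5], 0], [[0, 0, 0], [0, 0, 3], 0], [[0, 0, 0], [0, 0, 2], 0], [[0, 0, 0], [0, 0, 2], 0]]}}

```text
time: 6.62
position: [0.548, -0.0322, 0.07]
tool_rot: [2.262, 2.18, 0.003]
ft_force: [-8.5, 0.4, 27.2]
grip_width: 0.005
```

```bash
python3 go.py .5455 -.0338 .069 88
```

```text
t 6.6167 pos [ 0.548  -0.0322  0.07  ] xaz 87.89217745280605 tilt z [ 0.0015  0.0014 -1.    ] F [-8.5307  0.4495 27.1637] q [-0.6568  0.3055  0.7695  1.9095 -0.2496  1.022   0.1842] w 0.0048918323784594405
shift mm [-1.7205 -2.4519  1.0317]
turn deg [ 0.0837 -0.0845 -0.1079]
```

27 N shows a hard stop. I'll check in the picture that it is the button bottoming and not the collar.

```bash
python3 - <<'E'
from bench import optics,status
import cv2
f=optics.get_image("scene")["frame"][:,:,::-1]
cv2.imwrite("pics/scene8.png",cv2.resize(f[200:270,280:360],None,fx=8,fy=8,interpolation=2))
f=optics.get_image("top")["frame"][:,:,::-1]
cv2.imwrite("pics/top8.png",cv2.resize(f[190:290,200:335],None,fx=5.9,fy=5.9,interpolation=2))
print(status.get_state()["ft_force"],status.get_state()["position"])
E
```

```text
[-4.98049549 -0.05802094 11.45882974] [ 0.54791636 -0.03218667  0.07035376]
```

View pics/scene8.png

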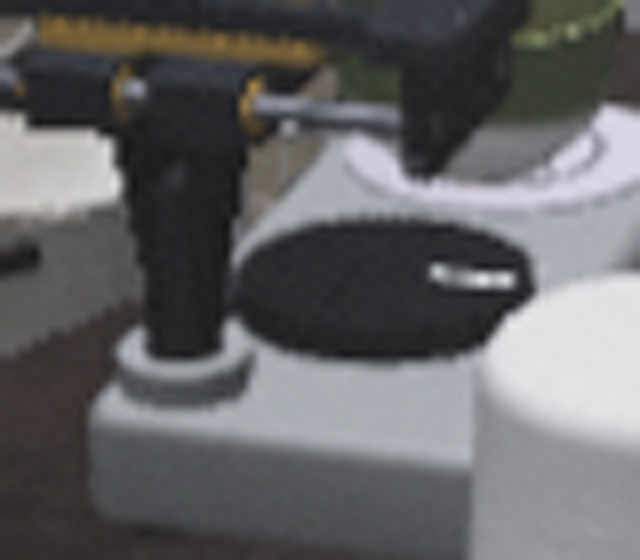

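View pics/top8.png

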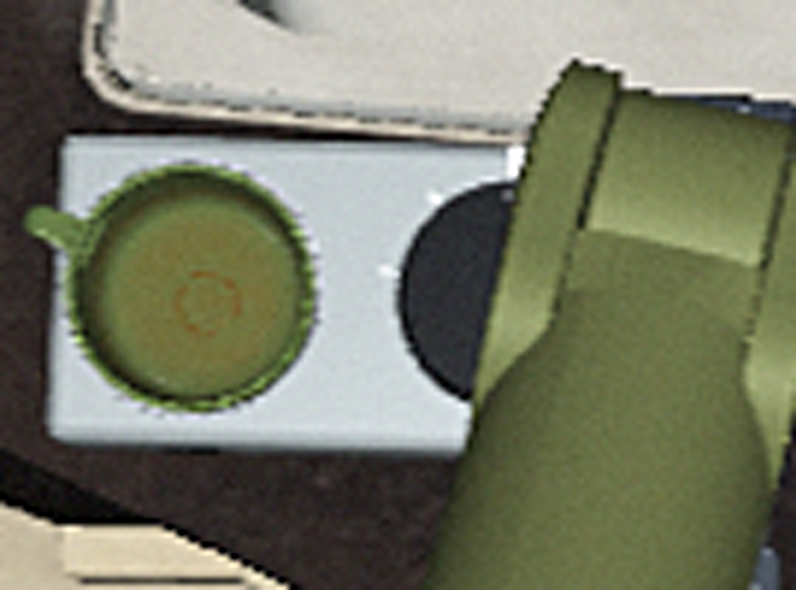

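```bash
python3 - <<'E'
from h import *
T=np.load("top0.npz")
for v in range(249,265):
    print(v,[round(float(1000*dep(T,u,v)[2])) for u in range(309,328)])
o=[]
for v in range(249,265):
    r=[]
    for u in range(309,328):
        a,b=ray(T,u,v); r.append(round(float(1000*(a+b*T["range_z"][v,u])[2])))
    o.append(r)
print(*o,sep="\n")
E
```

```text
249 [49, 48, 48, 48, 48, 55, 55, 55, 56, 57, 57, 55, 53, 47, 47, 45, 47, 47, 2]
250 [48, 47, 49, 57, 59, 59, 59, 56, 59, 58, 59, 58, 57, 55, 47, 45, 46, 45, 1]
251 [47, 47, 54, 58, 59, 60, 59, 60, 67, 67, 67, 59, 57, 57, 56, 46, 46, 43, 4]
252 [46, 47, 59, 59, 60, 60, 64, 68, 68, 68, 68, 67, 59, 56, 56, 56, 44, 40, 4]
253 [47, 58, 59, 59, 61, 65, 66, 67, 67, 67, 67, 68, 67, 59, 56, 56, 55, 42, 3]
254 [49, 58, 58, 59, 63, 65, 66, 66, 67, 66, 66, 70, 69, 66, 59, 56, 55, 41, 1]
255 [55, 58, 56, 59, 65, 66, 66, 67, 67, 66, 66, 67, 67, 67, 61, 59, 59, 41, 3]
256 [54, 56, 56, 58, 66, 67, 67, 67, 67, 69, 69, 67, 67, 66, 58, 58, 58, 43, 3]
257 [54, 55, 57, 61, 66, 66, 66, 66, 69, 69, 69, 67, 66, 63, 59, 58, 58, 41, 2]
258 [47, 56, 58, 61, 64, 66, 67, 67, 68, 69, 69, 69, 66, 63, 58, 58, 58, 42, 2]
259 [46, 58, 59, 60, 60, 64, 65, 67, 67, 68, 67, 67, 62, 62, 58, 58, 58, 42, 2]
260 [46, 58, 59, 58, 59, 59, 64, 67, 67, 66, 64, 62, 61, 60, 58, 58, 57, 42, 2]
261 [46, 51, 58, 58, 57, 56, 60, 60, 60, 59, 58, 58, 58, 59, 58, 57, 45, 43, 1]
262 [46, 47, 51, 58, 58, 58, 58, 59, 59, 59, 58, 58, 57, 57,
[... 707 characters left out ...]
59, 44, -2]
[57, 54, 54, 58, 65, 68, 67, 66, 67, 73, 66, 65, 67, 66, 55, 60, 60, 41, 3]
[55, 54, 57, 54, 67, 66, 67, 69, 70, 74, 69, 66, 66, 63, 55, 55, 63, 43, 1]
[46, 57, 1356, 61, 66, 67, 64, 63, 64, 69, 69, 68, 70, 59, 63, 58, 58, 41, 1]
[46, 59, 58, 61, 60, 64, 69, 67, 68, 64, 71, 69, 62, 55, 56, 58, 58, 42, -1]
[45, 61, 58, 51, 56, 58, 65, 71, 73, 66, 67, 64, 62, 59, 63, 57, 60, 46, 3]
[51, 46, 59, 59, 54, 60, 56, 60, 65, 57, 58, 55, 57, 61, 59, 57, 43, 42, -1]
[44, 48, 55, 59, 61, 54, 54, 60, 57, 55, 59, 57, 58, 57, 59, 45, 44, 44, -1]
[44, 46, 47, 51, 61, 57, 57, 59, 62, 58, 62, 62, 56, 55, 48, 45, 41, 42, 6]
[43, 49, 50, 50, 44, 55, 57, 54, 57, 61, 58, 57, 56, 46, 47, 41, 47, 42, 1]
```

The button top stood at about 67 mm and the collar at about 58 mm. The tip is at about 62 mm, so the finger is clear of the collar and the button itself has bottomed. Lifting off.

>>> {"api": "step_arm", "payload": {"rows": [[[0, 0, 0], [0, 0, 0.3], 0], [[0, 0, 0], [0, 0, -8], 0], [[0, 0, 0], [0, 0, -15], 0], [[0, 0, 0], [0, 0, -35], 0], [[0, 0, 0], [-5, 0, -38], 0], [[0, 0, 0], [-10, 0, -38], 0], [[0, 0, 0], [-10, 0, -30], 0], [[0, 0, 0], [0, 0, 0], 0], [[0, 0, 0], [0, 0, 0], 0]]}}

```text
time: 7.47
position: [0.5453, -0.0577, 0.2422]
tool_rot: [-2.26, -2.178, -0.0]
ft_force: [-0.1, -0.1, -1.3]
grip_width: 0.004
```

```bash
python3 go.py .5455 -.0338 .2 88; python3 - <<'E'
from bench import optics
import cv2
d=optics.get_image("wrist")
cv2.imwrite("pics/wrist9.png",d["frame"][:,:,::-1])
f=optics.get_image("scene")["frame"][:,:,::-1]
cv2.imwrite("pics/scene9.png",cv2.resize(f[150:275,275:400],None,fx=4.8,fy=4.8,interpolation=2))
E
```

```text
t 7.4667 pos [ 0.5453 -0.0577  0.2422] xaz 87.87217893242165 tilt z [-0.0018  0.0023 -1.    ] F [-0.1118 -0.1075 -1.3109] q [-0.7058  0.1172  0.8326  1.7128 -0.0908  1.3526  0.1061] w 0.0038061835832887314
shift mm [23.7591 -0.6575 42.277 ]
turn deg [-0.1064 -0.1274 -0.1277]
```

View pics/wrist9.png

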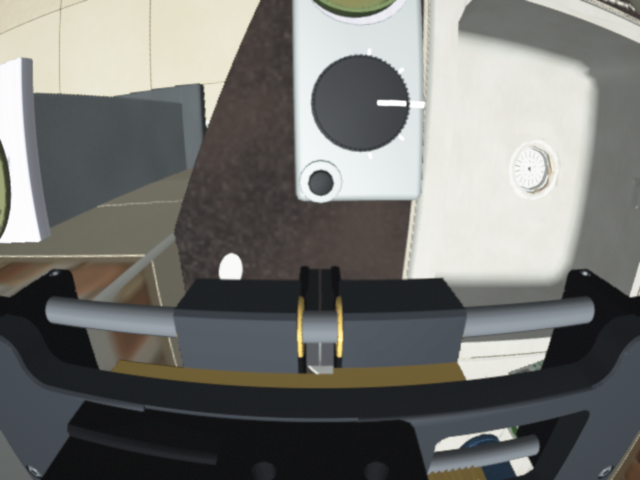

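View pics/scene9.png

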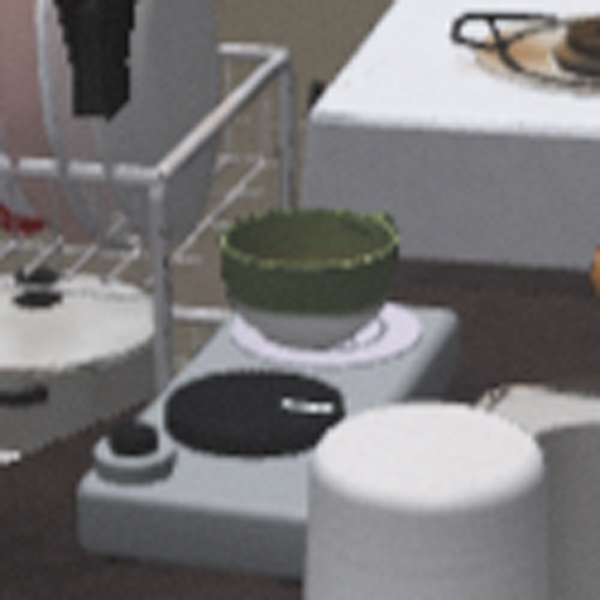

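The pointer (378–410,103) lines up with the long mark at (418,105). The button is up again, the cup is in place, and the arm is clear.

```bash
python3 -c "
from bench import order
print(order.close_job())"
```

```text
the job is handed in; nothing more can be done
None
```

I turned the dial to the long mark, then pressed the start button fully down and let it come up. The job is handed in; no verdict is reported, and it took about 7.5 s of the 48 s allowed.

- **Dial:** I stroked it about 80° clockwise (two clicks) with the closed fingertips at about 30 mm radius. The normal force was about 2.4 to 5.4 N. After lifting off, the pointer measured −0.7°, against about −1° for the warmer's x axis.
- **Button:** It bottomed with the fingertip at about 62 mm, clear of the 58 mm collar. The measured force peaked at 27 N, well over the 5 N needed, but under the wrist limit. In the last pictures it is up again.
- **Cup and other things:** The cup stands in its original place in the last scene picture, and the arm is about 0.17 m above the warmer, touching nothing. I did not check the other objects one by one at the end; the arm never came near them.
- **Disagreements:**
  - The cameras differed by 2 to 4 mm on most points. The triangulated heights of the button and dial came out about 5 mm below the depth reading, so I relied on the depth and the contact force.
  - A rim-based estimate of the dial centre from the wrist camera did not fit together, so I did not use it.
  - Early in the stroke the finger rose and lagged, and I corrected this by pressing slightly more.

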